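# Start the flange nut on a tape reel stand

### The arm

A 6-joint arm with a two-finger parallel gripper is mounted at the origin on a cart in front of the work surface, level with it; the furniture and walls round the work are solid. World frame = base frame: x ahead of the robot, y to its left, z up, the work surface at z = 0. Lengths are in m, angles in degrees, forces in N, time in s.
With the tool pointing down it reaches from about 0.375 to 0.9 m from the base axis. Payload 3.1 kg.
Tool frame: the origin (TCP) lies where the fingers leave the gripper's body, on its centre line; the fingertips stand bot.tips_ahead ahead of it and the grasp point (between the pads) lies 51 mm ahead of it (bot.tips_ahead is the distance from the TCP to the fingertips, in m); z points along the fingers, x is the direction in which the jaws open and shut, and the axes are right-handed (so a half turn about z gives the same grasp; the last joint's range is limited). The gripper opens to 87 mm and grips with 3 to 60 N. Pads are 19 mm wide; open, the fingers measure 117 mm over their backs; the gripper's body (75 mm by 190 mm) begins 51 mm behind the grasp point.
Start: joints at [-81.732, 30.224, 82.088, -0, 67.689, -10.227], TCP at [0.198, -0.593, 0.292] pointing down, gripper open.
Joint ranges: [-176.69, 176.69], [-43.24, 126.21], [12.49, 139.97], [-82, 262], [0, 151.66], [-163.58, 163.58]. Speed limits (degrees/s): [159.86, 159.86, 180, 180, 180, 180].

### API

Orientations are given as a 3x3 rotation matrix whose columns are the frame's x, y, z axes.
In Python, from rig import bot, vision, nets gives the robot as it stands.
- The arm moves only by the tool play_rows, never from a script. Its argument "series" is a list of rows, each an object of numbers: "tx", "ty", "tz": the shift along the world's x, y, z as a fraction of full scale; "turn": the turn about the world's z as a fraction of full scale. A call has 1 to 10 rows; each row shifts and turns the commanded pose from where the row before left it; what a row does not reach is not made up. Full scale, the value 1, is 0.8 m for a shift and 60 degrees for a turn. A row lasts 1/10 s, in which the tool goes at most 50 mm and 8.59 degrees, less where a joint would pass 70% of its speed; a pose out of reach is approached as far as the arm can. A call with a number of a shift or a turn outside -1 to 1 is refused whole. A call with a gripper value outside its range is refused whole. "gripper" is the opening, from 0 (shut) to 1 (fully open), set as the call begins (left out, the last holds). The fingers move at their own pace and stop on an object; the grip force is fixed at half the most. Time passes only in rows, so rows that do not move let the fingers close. It gives the time, the measured TCP pose, the force and the opening at its end, in the units of the state.
- bot.read_state(): the state, without advancing time (a new reading comes with each control period).
- vision.capture(name): name is "side" or "top"; returns a dict with "pixels" (400x640x3 uint8, blue, green, red), "fx", "fy", "cx", "cy" (pixels), "extrinsics" (4x4, takes a point from camera to world coordinates). Camera axes: x right, y down, z forward; pixel columns grow to the right and rows downward; lengths in m; the calibration is good to about 2 mm. A picture is of the moment at which its call begins. There is no depth.
- bot.hand_in(): hands the job in, once; it reports no verdict.
Trained networks look in a picture, given as the dict that the camera call returned (one of the last four; its "shot" number tells which), for a name from the list of things; names that differ only in an ending like _2 or _b are one class to them, and where a whole thing is asked for, a point or a joint stands for the part that bears it (a point fixed in the world has none). Each returns a list of dicts, best first, with "confidence" (0 to 1); they miss things now and then, are a little off and sometimes report something else, mostly with a low value. They report only what shows in the picture. A call takes as long as a camera call. They do not tell look-alikes from the thing itself.
- nets.look_for(picture, query): "at" ([column, row] as shares, 0 to 1, of the picture: columns of its width, rows of its height, amid what is visible of it).
- nets.masks_of(picture, query): "region" (400x640 bool, what is visible of it) and "at" ([column, row] as shares, 0 to 1, of the picture: columns of its width, rows of its height, amid what is visible of it).
The state is a dict: "time_s": time; "joint_positions": joint angles; "qvel": joint speeds; "tau": joint torques, N m; "position": TCP position; "tcp_rot": TCP orientation; "force": force on the tool from outside, world axes, zero at the start; "moment": the same for the moment, N m; "opening": opening from 0.0 (shut) to 1.0 (fully open).
Only numpy, scipy, OpenCV 4.12 (cv2) and the standard library are available. Lean on these libraries where they do the work, as an engineer would, in place of code of your own. Each camera call takes 0.05 s, during which the arm holds its last target.

### The job

The roll of masking tape on the reel stand has lost its retaining nut: pick up the loose flange nut, set it flange down over the threaded stud and, if it has not dropped in already, back it off anticlockwise (seen from above) until you feel the thread drop in. Then turn it clockwise until it comes up against its stop, and let go. Work gently by feel: never press or wring the nut hard on the stud.

Things in the scene. Friction and masses are not known exactly. Their poses are not given: they have to be found in the camera images.
- nut: Loose steel hexagon flange nut, about 120 g, flange down on the bench, 32 mm tall: flange 56 mm across and 5 mm thick, then a hexagon 46 mm across flats, 27 mm tall, to grip by two opposite flats. Origin: centre of the underside, z up; x points square out of a flat, as every 60 degrees. Its underside is 45 mm over the bench on the dogs (see stud_axis), 42 to 43 on the crown, 33 to 34 dropped in.
- nut_lugs (a point): Centre of the nut's ring of four inner thread lugs, 6 mm above its underside. The lugs stand 90 degrees apart in the open 36 mm bore, 4 mm high, and leave a 26 mm circle free. Once dropped in, the nut turns clockwise 45 to 65 degrees, with 2 mm axial play, to a hard stop, sinking to 29 mm (underside over the bench). At the stop 0.1 to 0.3 N m is plenty.
- stand: Fixed tape reel stand: dark disc foot 96 mm across, 10 mm thick, a masking tape roll (72 mm across, top 28 mm over the bench) on it, and a fixed upright steel stud in the centre. Origin: centre of the foot's underside, on the bench, z up. How the thread is turned differs each time and does NOT follow from this yaw: feel it. Over 40 N between nut and stand, summed over all lugs, is too much.
- stud_axis (a point): On the stud's axis at its flat thread crown (34 mm across), 46 mm over the bench; its yaw says nothing of the thread. The crown has four gaps for the lugs, 90 degrees apart, 14 degrees of play, each with a dog 3 mm high that blocks clockwise turning. Turned anticlockwise, at most 85 degrees, the nut slides off any dog and along the crown, then drops 9 mm; the dogs then block that way too.
- stud_tip (a point): Top of the stud, 59 mm over the bench: a plain 24 mm pilot with a coned tip (13 mm across at the top, cone 6 mm high), on which the nut's lugs centre before they meet the crown 13 mm lower. Below the crown is a coarse right-hand four-start thread: clockwise from above the nut sinks 5.1 mm for each radian.
Not all that is in view belongs to the job. Leave any purple or red look-alike of the nut alone.

How it is judged:
By the outcome, as a careful person would: the job done as asked, in the order asked, and still so for the second after the job is handed in, with the robot touching nothing.
It also fails if it takes over 72 s, if anything falls off the work surface, if the arm or the gripper's body presses on something with over 40 N, if the wrist force passes 120 N, or if a joint passes its speed limit or range.

## Working session

There is one attempt and no reset: what is moved stays moved. The work goes in short steps, Python scripts to look and compute and a tool call to move; the robot and the scene stay as the last step left them, time stands still between calls to the robot, and variables do not carry over. Pictures are saved under pics/ and viewed, and the job is handed in when it is done.

Besides the shell and the picture viewer there is one more tool, called after "Call:" by a JSON object that holds its "op" and its "data", one argument or row to a line. play_rows: Moves the arm, as the interface text tells. Shift numbers are shares of 0.8 m and turn numbers shares of 60 degrees, none past 1 either way. Its arguments: {"type":"object","properties":{"series":{"type":"array"},"gripper":{"type":"number"}},"required":["series"]}

```bash
mkdir -p pics; ls
cat > h.py <<'E'
from rig import bot, vision, nets
import numpy as np, cv2
def ray(p,at):
    u=at[0]*640; v=at[1]*400
    d=np.array([(u-p["cx"])/p["fx"],(v-p["cy"])/p["fy"],1.0])
    T=np.array(p["extrinsics"]); return T[:3,3],T[:3,:3]@d
def onz(p,at,z):
    o,d=ray(p,at); return o+d*(z-o[2])/d[2]
def proj(p,w):
    T=np.array(p["extrinsics"]); c=T[:3,:3].T@(np.array(w)-T[:3,3])
    return np.array([p["fx"]*c[0]/c[2]+p["cx"],p["fy"]*c[1]/c[2]+p["cy"]])
E
python3 - <<'E'
from h import *
s=bot.read_state(); print(s, bot.tips_ahead)
for n in("top","side"):
    p=vision.capture(n); cv2.imwrite(f"pics/{n}0.png",p["pixels"])
    print(n,p["fx"],np.round(p["extrinsics"],3).tolist())
    for q in("nut","stand","stud_axis","stud_tip","nut_lugs"):
        for r in nets.look_for(p,q): print(q,r["confidence"],np.array(r["at"])*[640,400],onz(p,r["at"],{"nut":.032,"stand":0.02,"stud_axis":.046,"stud_tip":.059,"nut_lugs":.006}[q]).round(4))
E
```

```text
pics
{'time_s': 0.0, 'joint_positions': array([-8.17327347e+01,  3.02773513e+01,  8.21577965e+01, -5.15596620e-04,
        6.76890501e+01, -1.02268820e+01]), 'qvel': array([ 0.00302539,  0.08168622, -0.0837759 ,  0.10973203,  0.08278081,
       -0.08837656]), 'tau': array([-2.98668192e-04, -4.40042925e+01, -1.76594138e+01,  6.30257791e-02,
        5.83141192e-02, -1.68120514e-04]), 'position': array([ 0.19819809, -0.59211281,  0.29128096]), 'tcp_rot': array([[ 3.17210690e-01, -9.48355037e-01, -3.19928322e-04],
       [-9.48352688e-01, -3.17210628e-01,  2.14393696e-03],
       [-2.13469808e-03, -3.76674838e-04, -9.99997651e-01]]), 'force': array([-0.67754938,  0.53341206,  0.56746876]), 'moment': array([ 0.02978868, -0.00162955,  0.03674324]), 'opening': 1.002523660843399} 0.0697
top 416.19428330736855 [[-0.024, -0.995, 0.094, 0.459], [-0.999, 0.021, -0.031, -0.258], [0.029, -0.094, -0.995, 1.126], [0.0, 0.0, 0.0, 1.0]]
nut 0.78 [435.904 191.12 ] [ 0.5546 -0.5941  0.032 ]
nut 0.7 [292.224 186.8  ] [ 0.5741 -0.2125  0.032 ]
nut 0.63 [306.368 229.8  ] [ 0.4603 -0.2475  0.032 ]
nut 0.55 
[... 485 characters left out ...]
0.585], [0.048, -0.46, 0.887, -1.526], [0.017, -0.887, -0.461, 0.712], [0.0, 0.0, 0.0, 1.0]]
nut 0.97 [322.176 278.12 ] [ 0.5635 -0.6179  0.032 ]
nut 0.74 [327.296 202.4  ] [ 0.5639 -0.2266  0.032 ]
nut 0.65 [292.672 212.6  ] [ 0.4622 -0.301   0.032 ]
nut 0.42 [346.432 172.08 ] [0.6253 0.013  0.032 ]
stand 0.76 [318.208 186.6  ] [ 0.5291 -0.0902  0.02  ]
stud_axis 0.61 [318.784 187.52 ] [ 0.5334 -0.1509  0.046 ]
stud_tip 0.74 [319.424 183.68 ] [ 0.5352 -0.1489  0.059 ]
nut_lugs 0.89 [321.024 280.8  ] [ 0.5603 -0.5943  0.006 ]
nut_lugs 0.82 [327.424 204.68 ] [ 0.564  -0.1928  0.006 ]
nut_lugs 0.61 [346.88 170.68] [0.6285 0.0849 0.006 ]
nut_lugs 0.51 [294.976 205.92 ] [ 0.4606 -0.2096  0.006 ]
```

View pics/top0.png

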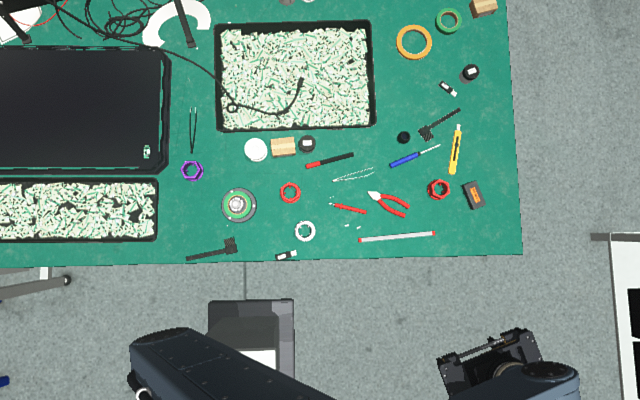

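View pics/side0.png

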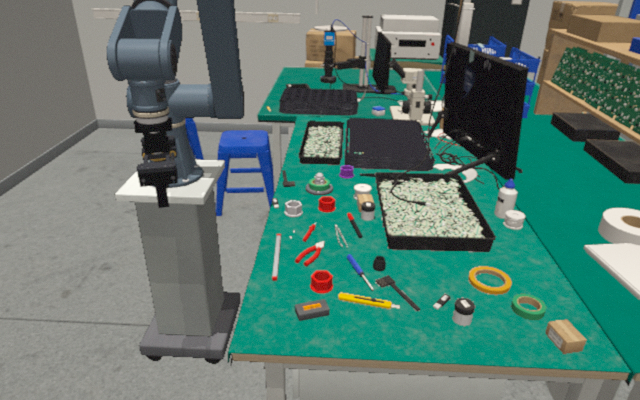

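Run:
```python
import cv2,numpy as np
t=cv2.imread("pics/top0.png"); s=cv2.imread("pics/side0.png")
c=lambda im,u,v:cv2.resize(im[v-28:v+28,u-36:u+36],None,fx=5,fy=5,interpolation=cv2.INTER_CUBIC)
cv2.imwrite("pics/crops.png",np.vstack([np.hstack([c(t,436,191),c(t,194,172)]),np.hstack([c(t,296,205),c(t,239,203)])]))
```

```text
(no output)
```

View pics/crops.png

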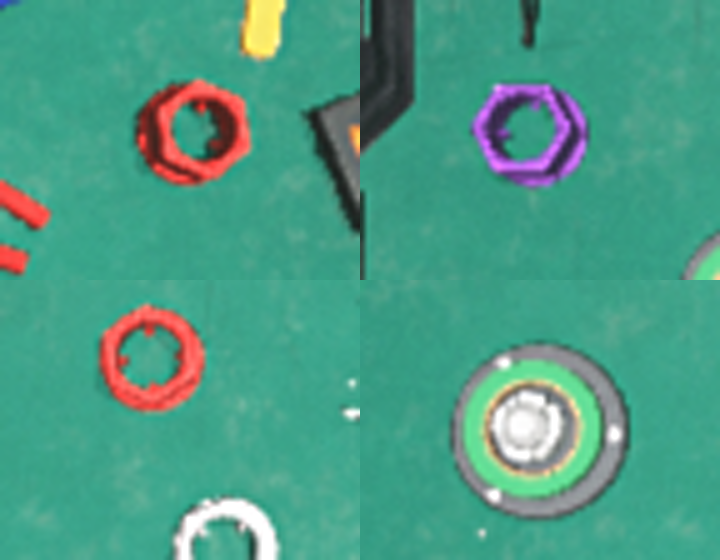

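The top picture shows four nut-like things: red at (438,189), red at (290,192), purple at (192,170) and white/steel at (305,231). Only the last is steel-coloured, so it is the one to use. In the side view it is at (293,209). I'll enlarge it and fit its pose.

```bash
cat > fit.py <<'E'
from h import *
from scipy.optimize import minimize
def hull(p,x,y,yaw,z0=0,ss=4):
    m=np.zeros((400*ss,640*ss),np.uint8)
    def add(pts):
        q=np.array([proj(p,w) for w in pts]); q=(q*ss).astype(np.int32)
        cv2.fillConvexPoly(m,cv2.convexHull(q),255)
    a=np.arange(0,360,10)*np.pi/180
    add([[x+.028*np.cos(t),y+.028*np.sin(t),z0+z] for t in a for z in(0,.005)])
    b=(np.arange(6)*60+30+yaw)*np.pi/180; R=.023/np.cos(np.pi/6)
    add([[x+R*np.cos(t),y+R*np.sin(t),z0+z] for t in b for z in(.005,.032)])
    # bore: see-through region (top circle ∩ bottom circle)
    def circ(z):
        k=np.zeros_like(m); q=np.array([proj(p,[x+.018*np.cos(t),y+.018*np.sin(t),z0+z]) for t in a])
        cv2.fillConvexPoly(k,(q*ss).astype(np.int32),255); return k
    m[(circ(0)>0)&(circ(.032)>0)]=0
    return cv2.resize(m,(640,400),interpolation=cv2.INTER_AREA)/255.
E
python3 - <<'E'
from fit import *
ps=[vision.capture("top"),vision.capture("side")]
ob=[]
for p,c in zip(ps,((305,231),(293,209))):
    hsv=cv2.cvtColor(p["pixels"],cv2.COLOR_BGR2HSV)
    s=1-np.clip((hsv[...,1].astype(float)-50)/(150-50),0,1)   # white share
    w=np.zeros((400,640)); w[c[1]-15:c[1]+16,c[0]-15:c[0]+16]=1
    ob.append((s*w,w))
    ii=np.argwhere((s*w)>.5); print(ii.min(0),ii.max(0),len(ii))
def cost(v,only=None):
    return sum(((hull(p,v[0],v[1],v[2])*o[1]-o[0])**2).sum() for i,(p,o) in enumerate(zip(ps,ob)) if only in(None,i))
x0=[.461,-.25]
for only in(0,1,None):
    best=[]
    for yaw in range(0,60,10):
        r=minimize(lambda v:cost([v[0]/100,v[1]/100,v[2]*10],only),[46.3,-24.5,yaw/10],method="Nelder-Mead",options=dict(initial_simplex=[[46.3,-24.5,yaw/10],[47.3,-24.5,yaw/10],[46.3,-23.5,yaw/10],[46.3,-24.5,yaw/10+.8]],maxfev=70))
        best.append((round(r.fun,1),np.round(r.x*[.01,.01,10],4).tolist()))
    best.sort(); print(only,best[:4])
v=best[0][1]
out=[]
for p,c in zip(ps,((305,231),(293,209))):
    im=p["pixels"].copy(); k=10
    cr=cv2.resize(im[c[1]-20:c[1]+20,c[0]-20:c[0]+20],None,fx=k,fy=k,interpolation=cv2.INTER_CUBIC)
    raw=cr.copy()
    b=(np.arange(6)*60+30+v[2])*np.pi/180; R=.023/np.cos(np.pi/6)
    q=np.array([(proj(p,[v[0]+R*np.cos(t),v[1]+R*np.sin(t),.032])-[c[0]-20,c[1]-20]+0)*k for t in b]).astype(np.int32)
    cv2.polylines(cr,[q],True,(0,0,255),1); out.append(np.hstack([raw,cr])[50:350])
cv2.imwrite("pics/nutfit.png",np.vstack(out))
E
```

```text
[220 294] [241 315] 263
[200 278] [217 302] 283
0 [(np.float64(40.8), [0.4569, -0.2438, 2.3074]), (np.float64(40.8), [0.4569, -0.2438, 12.3074]), (np.float64(40.8), [0.4569, -0.2438, 22.3074]), (np.float64(40.8), [0.4569, -0.2438, 32.3074])]
1 [(np.float64(9.3), [0.4595, -0.2444, 25.6682]), (np.float64(9.5), [0.4596, -0.2446, 18.2031]), (np.float64(9.9), [0.4596, -0.2448, 32.7996]), (np.float64(10.3), [0.4589, -0.2445, 40.6693])]
None [(np.float64(56.7), [0.4581, -0.2438, 23.4264]), (np.float64(57.2), [0.458, -0.2439, 18.1591]), (np.float64(57.4), [0.4579, -0.2439, 31.1225]), (np.float64(57.9), [0.458, -0.2439, 40.1449])]
```

View pics/nutfit.png

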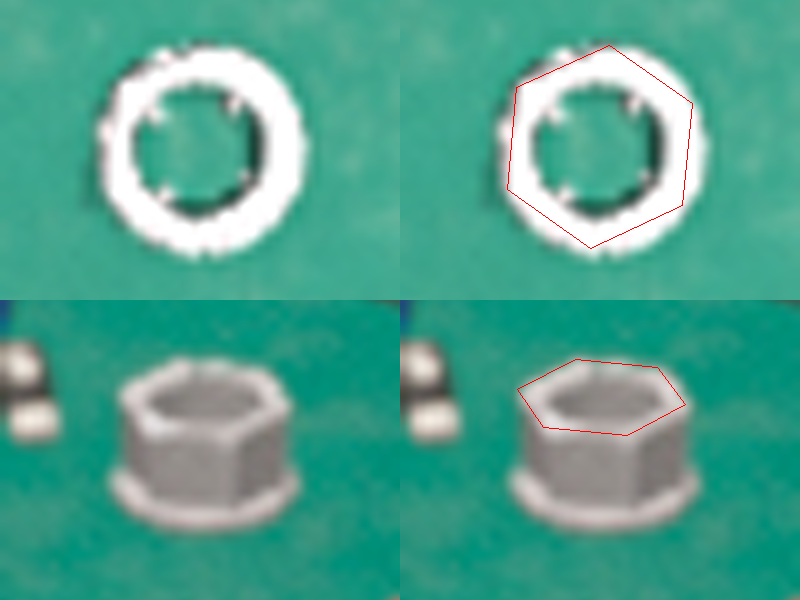

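The steel nut is confirmed: grey-white with a hex over a flange, and bench centre about (0.458, -0.244), yaw about 23°. Next is the stand.

Run:
```python
from fit import *
ps=[vision.capture("top"),vision.capture("side")]
tip=[];out=[]
for p in ps:
    m=nets.masks_of(p,"stand")[0]; r=m["region"]; ii=np.argwhere(r)
    print(m["confidence"],r.sum(),ii.min(0),ii.max(0))
    p["m"]=r.astype(float)
def sil(p,x,y,ss=4):
    m=np.zeros((400*ss,640*ss),np.uint8); a=np.arange(0,360,10)*np.pi/180
    for R,z0,z1 in((.048,0,.01),(.036,.01,.028),(.017,.028,.046),(.012,.046,.053)):
        q=np.array([proj(p,[x+R*np.cos(t),y+R*np.sin(t),z]) for t in a for z in(z0,z1)])
        cv2.fillConvexPoly(m,cv2.convexHull((q*ss).astype(np.int32)),255)
    return cv2.resize(m,(640,400),interpolation=cv2.INTER_AREA)/255.
for only in([0],[1],[0,1]):
    r=minimize(lambda v:sum(((sil(ps[i],v[0]/100,v[1]/100)-ps[i]["m"])**2).sum() for i in only),[53,-7.5],method="Nelder-Mead",options=dict(initial_simplex=[[53,-7.5],[54,-7.5],[53,-6.5]],maxfev=60))
    print(only,r.fun,r.x/100)
v=r.x/100
for p in ps:
    c=proj(p,[v[0],v[1],.03]).astype(int);k=8
    cr=cv2.resize(p["pixels"][c[1]-25:c[1]+25,c[0]-25:c[0]+25],None,fx=k,fy=k,interpolation=cv2.INTER_CUBIC)
    raw=cr.copy();a=np.arange(0,360,10)*np.pi/180
    for R,z in((.048,.01),(.036,.028),(.017,.046),(.0065,.059)):
        q=np.array([(proj(p,[v[0]+R*np.cos(t),v[1]+R*np.sin(t),z])-[c[0]-25,c[1]-25])*k for t in a]).astype(np.int32)
        cv2.polylines(cr,[q],True,(0,0,255),1)
    out.append(np.hstack([raw,cr])[50:350])
cv2.imwrite("pics/standfit.png",np.vstack(out))
```

```text
0.57 937 [188 222] [221 255]
0.68 437 [172 306] [194 332]
[0] 85.56664359861591 [ 0.53151793 -0.06932057]
[1] 20.687581699346406 [ 0.53213409 -0.06540146]
[0, 1] 106.88269127258746 [ 0.53241592 -0.06662498]
```

View pics/standfit.png

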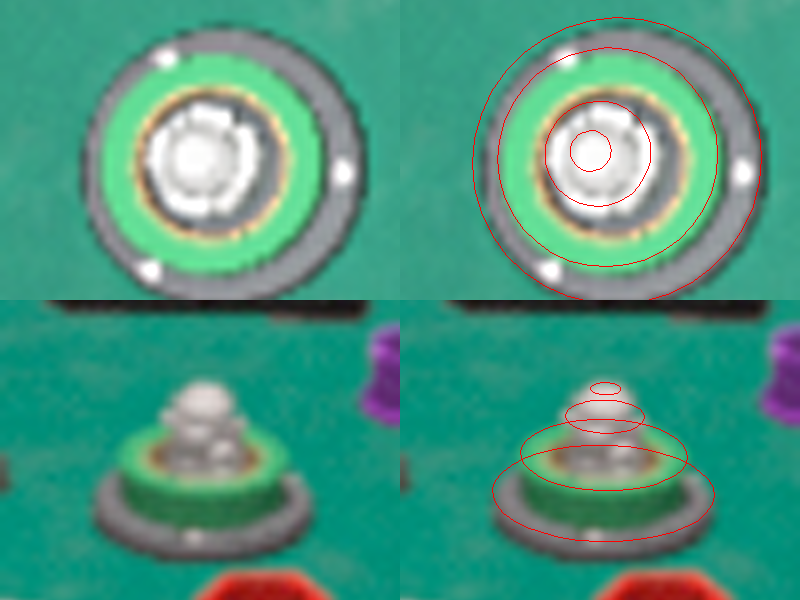

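Stand axis is about (0.531, -0.068) and the nut is at (0.458, -0.244). I'll move over the nut and turn the jaws to -37°.

Call:
{"op": "play_rows", "data": {
  "series": [
    {"tx":0.0325,"ty":0.0435,"turn":0.0575},
    {"tx":0.0325,"ty":0.0435,"turn":0.0575},
    {"tx":0.0325,"ty":0.0435,"turn":0.0575},
    {"tx":0.0325,"ty":0.0435,"turn":0.0575},
    {"tx":0.0325,"ty":0.0435,"turn":0.0575},
    {"tx":0.0325,"ty":0.0435,"turn":0.0575},
    {"tx":0.0325,"ty":0.0435,"turn":0.0575},
    {"tx":0.0325,"ty":0.0435,"turn":0.0575},
    {"tx":0.0325,"ty":0.0435,"turn":0.0575},
    {"tx":0.0325,"ty":0.0435,"turn":0.0575}
  ],
  "gripper": 1
}}

```text
invalid input
```

Call:
{"op": "play_rows", "data": {
  "series": [
    {"tx":0.0325,"ty":0.0435,"tz":0,"turn":0.0575},
    {"tx":0.0325,"ty":0.0435,"tz":0,"turn":0.0575}
  ]
}}

```text
time_s: 1.1
position: [0.2501, -0.5232, 0.292]
tcp_rot: [[0.429, -0.904, 0.0], [-0.904, -0.429, -0.0], [0.001, -0.0, -1.0]]
force: [-0.1, 0.5, 0.1]
opening: 0.998
```

Call:
{"op": "play_rows", "data": {
  "series": [
    {"tx":0.0325,"ty":0.0435,"tz":0,"turn":0.0575},
    {"tx":0.0325,"ty":0.0435,"tz":0,"turn":0.0575},
    {"tx":0.0325,"ty":0.0435,"tz":0,"turn":0.0575},
    {"tx":0.0325,"ty":0.0435,"tz":0,"turn":0.0575},
    {"tx":0.0325,"ty":0.0435,"tz":0,"turn":0.0575},
    {"tx":0.0325,"ty":0.0435,"tz":0,"turn":0.0575},
    {"tx":0.0325,"ty":0.0435,"tz":0,"turn":0.0575},
    {"tx":0.0325,"ty":0.0435,"tz":0,"turn":0.0575}
  ]
}}

```text
time_s: 1.9
position: [0.4592, -0.2433, 0.2925]
tcp_rot: [[0.8, -0.6, 0.001], [-0.6, -0.8, -0.0], [0.001, 0.0, -1.0]]
force: [-0.2, -0.8, -0.1]
opening: 0.996
```

Call:
{"op": "play_rows", "data": {
  "series": [
    {"tx":0,"ty":0,"tz":-0.048,"turn":0},
    {"tx":0,"ty":0,"tz":-0.048,"turn":0},
    {"tx":0,"ty":0,"tz":-0.048,"turn":0},
    {"tx":0,"ty":0,"tz":-0.048,"turn":0},
    {"tx":0,"ty":0,"tz":-0.048,"turn":0},
    {"tx":-0.001,"ty":-0.0005,"tz":-0.01,"turn":0},
    {"tx":0,"ty":0,"tz":-0.01,"turn":0},
    {"tx":0,"ty":0,"tz":-0.008,"turn":0},
    {"tx":0,"ty":0,"tz":0,"turn":0}
  ]
}}

```text
time_s: 2.8
position: [0.458, -0.2456, 0.0786]
tcp_rot: [[0.799, -0.602, 0.001], [-0.602, -0.799, -0.001], [0.002, 0.0, -1.0]]
force: [1.1, -0.0, 0.5]
opening: 0.998
```

Run:
```python
from h import *
t=vision.capture("top")["pixels"]; s=vision.capture("side")["pixels"]
c=lambda im,u,v:cv2.resize(im[v-50:v+50,u-65:u+65],(400,300),interpolation=cv2.INTER_CUBIC)
cv2.imwrite("pics/g1.png",np.hstack([c(t,305,231),c(s,293,209)]))
```

```text
(no output)
```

View pics/g1.png

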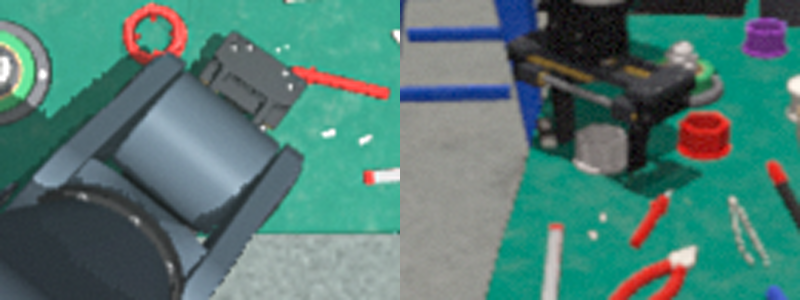

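The nut (side crop, 600,150) sits between the two fingers, clear of the red nut. Closing.

Call:
{"op": "play_rows", "data": {
  "series": [
    {"tx":0,"ty":0,"tz":0,"turn":0},
    {"tx":0,"ty":0,"tz":0,"turn":0},
    {"tx":0,"ty":0,"tz":0,"turn":0},
    {"tx":0,"ty":0,"tz":0,"turn":0},
    {"tx":0,"ty":0,"tz":0,"turn":0},
    {"tx":0,"ty":0,"tz":0,"turn":0},
    {"tx":0,"ty":0,"tz":0,"turn":0},
    {"tx":0,"ty":0,"tz":0,"turn":0},
    {"tx":0,"ty":0,"tz":0,"turn":0},
    {"tx":0,"ty":0,"tz":0,"turn":0}
  ],
  "gripper": 0
}}

```text
time_s: 3.9
position: [0.4576, -0.2451, 0.0778]
tcp_rot: [[0.799, -0.602, 0.0], [-0.602, -0.799, -0.0], [0.0, 0.0, -1.0]]
force: [-1.0, -0.1, 0.2]
opening: 0.527
```

Call:
{"op": "play_rows", "data": {
  "series": [
    {"tx":0,"ty":0,"tz":0.02,"turn":0},
    {"tx":0,"ty":0,"tz":0.03,"turn":0},
    {"tx":0,"ty":0,"tz":0.05,"turn":0},
    {"tx":0.0182,"ty":0.0443,"tz":0.01,"turn":0},
    {"tx":0.0182,"ty":0.0443,"tz":0.01,"turn":0},
    {"tx":0.0182,"ty":0.0443,"tz":0,"turn":0},
    {"tx":0.0182,"ty":0.0443,"tz":0,"turn":0},
    {"tx":0.0182,"ty":0.0443,"tz":0,"turn":0},
    {"tx":0,"ty":0,"tz":0,"turn":0},
    {"tx":0,"ty":0,"tz":0,"turn":0}
  ]
}}

```text
time_s: 4.9
position: [0.53, -0.0669, 0.1735]
tcp_rot: [[0.8, -0.6, -0.001], [-0.6, -0.8, -0.0], [-0.001, 0.001, -1.0]]
force: [-0.4, -0.4, -1.8]
opening: 0.523
```

Run:
```python
from h import *
s=bot.read_state();P=s["position"];R=s["tcp_rot"];print(P,s["force"],s["moment"],s["opening"])
p=vision.capture("side");t=vision.capture("top")
c=proj(p,P-[0,0,.06]).astype(int);print(c)
k=8;im=p["pixels"]
cr=cv2.resize(im[c[1]-37:c[1]+37,c[0]-48:c[0]+48],None,fx=k,fy=k,interpolation=cv2.INTER_CUBIC)
yaw=np.arctan2(R[1,0],R[0,0]);a=np.arange(0,360,10)*np.pi/180
for z in(-.0778,-.0728):
    q=np.array([(proj(p,P+[.028*np.cos(t),.028*np.sin(t),z])-[c[0]-48,c[1]-37])*k for t in a]).astype(np.int32)
    cv2.polylines(cr,[q],True,(0,0,255),1)
for z,r in((.059,.0065),(.046,.017)):
    q=np.array([(proj(p,np.array([.531,-.068,z])+[r*np.cos(t),r*np.sin(t),0])-[c[0]-48,c[1]-37])*k for t in a]).astype(np.int32)
    cv2.polylines(cr,[q],True,(255,0,0),1)
cv2.imwrite("pics/h1.png",cr)
```

```text
[ 0.5299507  -0.06694434  0.17353106] [-0.38510721 -0.42891826 -1.81657837] [-0.01133241 -0.05268175  0.0403086 ] 0.5226482600377915
[319 158]
```

View pics/h1.png

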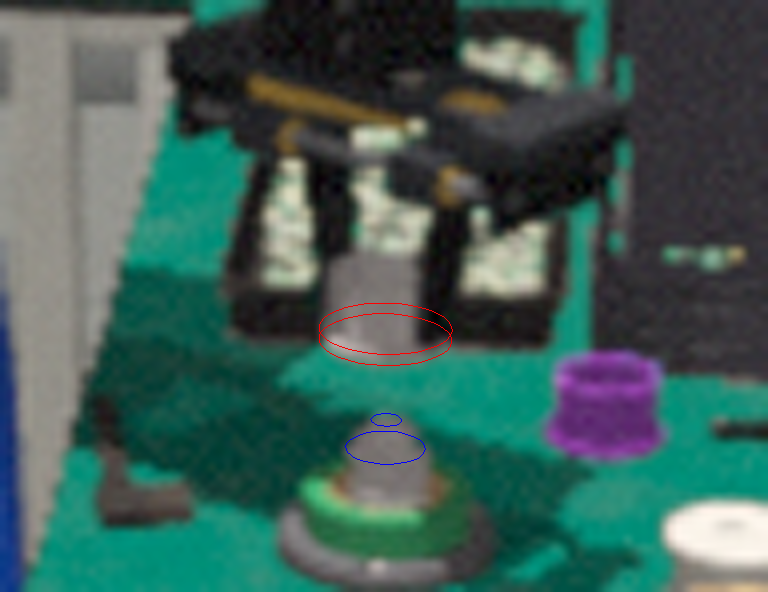

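Call:
{"op": "play_rows", "data": {
  "series": [
    {"tx":0.0006,"ty":-0.0013,"tz":-0.02,"turn":0},
    {"tx":0,"ty":0,"tz":-0.02,"turn":0},
    {"tx":0,"ty":0,"tz":-0.008,"turn":0},
    {"tx":0,"ty":0,"tz":0,"turn":0}
  ]
}}

```text
time_s: 5.4
position: [0.5298, -0.0699, 0.1345]
tcp_rot: [[0.797, -0.603, -0.003], [-0.603, -0.797, 0.001], [-0.003, 0.001, -1.0]]
force: [-0.8, 0.9, -1.4]
opening: 0.526
```

Call:
{"op": "play_rows", "data": {
  "series": [
    {"tx":0,"ty":0,"tz":-0.0025,"turn":0},
    {"tx":0,"ty":0,"tz":-0.0025,"turn":0},
    {"tx":0,"ty":0,"tz":0,"turn":0}
  ]
}}

```text
time_s: 5.7
position: [0.5309, -0.0691, 0.1317]
tcp_rot: [[0.798, -0.602, 0.0], [-0.602, -0.798, -0.0], [0.001, -0.0, -1.0]]
force: [0.5, -0.4, -1.7]
opening: 0.526
```

Call:
{"op": "play_rows", "data": {
  "series": [
    {"tx":0,"ty":0,"tz":-0.0025,"turn":0},
    {"tx":0,"ty":0,"tz":0,"turn":0},
    {"tx":0,"ty":0,"tz":0,"turn":0}
  ]
}}

```text
time_s: 6.0
position: [0.5308, -0.0688, 0.1295]
tcp_rot: [[0.799, -0.602, 0.0], [-0.602, -0.799, -0.0], [0.0, -0.0, -1.0]]
force: [-0.0, 0.4, -1.5]
opening: 0.525
```

Call:
{"op": "play_rows", "data": {
  "series": [
    {"tx":0,"ty":0,"tz":-0.0025,"turn":0},
    {"tx":0,"ty":0,"tz":0,"turn":0},
    {"tx":0,"ty":0,"tz":0,"turn":0}
  ]
}}

```text
time_s: 6.3
position: [0.5307, -0.0689, 0.1274]
tcp_rot: [[0.799, -0.602, -0.0], [-0.602, -0.799, 0.0], [-0.0, 0.0, -1.0]]
force: [-0.4, 0.4, -1.3]
opening: 0.526
```

```bash
cat > st.py <<'E'
from rig import bot
import numpy as np
s=bot.read_state();R=s["tcp_rot"]
print(s["time_s"],"P",s["position"].round(4),"F",s["force"].round(1),"M",s["moment"].round(2),"yaw",round(np.degrees(np.arctan2(R[1,0],R[0,0])),2),"op",round(s["opening"],3),"t6",s["tau"][5].round(2),"J6",s["joint_positions"][5].round(1))
E
python3 st.py
```

```text
6.3 P [ 0.5307 -0.0689  0.1274] F [-0.4  0.4 -1.3] M [ 0.06 -0.04  0.04] yaw -37.0 op 0.526 t6 -0.0 J6 17.6
```

Call:
{"op": "play_rows", "data": {
  "series": [
    {"tx":0,"ty":0,"tz":-0.0025,"turn":0},
    {"tx":0,"ty":0,"tz":0,"turn":0},
    {"tx":0,"ty":0,"tz":0,"turn":0}
  ]
}}

```text
time_s: 6.6
position: [0.5307, -0.0689, 0.1254]
tcp_rot: [[0.799, -0.602, -0.0], [-0.602, -0.799, 0.0], [-0.0, 0.0, -1.0]]
force: [-0.5, 0.6, -1.3]
opening: 0.526
```

```bash
python3 st.py
```

```text
6.6 P [ 0.5307 -0.0689  0.1254] F [-0.5  0.6 -1.3] M [-0.05 -0.03  0.  ] yaw -37.01 op 0.526 t6 -0.0 J6 17.6
```

Call:
{"op": "play_rows", "data": {
  "series": [
    {"tx":0,"ty":0,"tz":-0.00125,"turn":0},
    {"tx":0,"ty":0,"tz":0,"turn":0},
    {"tx":0,"ty":0,"tz":0,"turn":0}
  ]
}}

```text
time_s: 6.9
position: [0.5307, -0.0689, 0.1244]
tcp_rot: [[0.799, -0.602, -0.0], [-0.602, -0.799, 0.0], [-0.0, 0.0, -1.0]]
force: [0.6, 0.4, -1.5]
opening: 0.527
```

Call:
{"op": "play_rows", "data": {
  "series": [
    {"tx":0,"ty":0,"tz":-0.00125,"turn":0},
    {"tx":0,"ty":0,"tz":0,"turn":0},
    {"tx":0,"ty":0,"tz":0,"turn":0}
  ]
}}

```text
time_s: 7.2
position: [0.5307, -0.0689, 0.1234]
tcp_rot: [[0.799, -0.602, -0.0], [-0.602, -0.799, 0.0], [-0.0, 0.0, -1.0]]
force: [-0.4, 0.2, -1.4]
opening: 0.527
```

```bash
python3 st.py
```

```text
7.2 P [ 0.5307 -0.0689  0.1234] F [-0.4  0.2 -1.4] M [-0.03 -0.05  0.02] yaw -37.01 op 0.527 t6 -0.0 J6 17.6
```

Call:
{"op": "play_rows", "data": {
  "series": [
    {"tx":0,"ty":0,"tz":-0.00063,"turn":0},
    {"tx":0,"ty":0,"tz":0,"turn":0}
  ]
}}

```text
time_s: 7.4
position: [0.5308, -0.0689, 0.1231]
tcp_rot: [[0.799, -0.602, 0.0], [-0.602, -0.799, -0.0], [0.0, -0.0, -1.0]]
force: [-0.5, 0.0, -0.9]
opening: 0.524
```

Call:
{"op": "play_rows", "data": {
  "series": [
    {"tx":0,"ty":0,"tz":-0.00063,"turn":0},
    {"tx":0,"ty":0,"tz":0,"turn":0}
  ]
}}

```text
time_s: 7.6
position: [0.5308, -0.0689, 0.1229]
tcp_rot: [[0.799, -0.602, 0.0], [-0.602, -0.799, -0.0], [0.0, -0.0, -1.0]]
force: [-0.3, 0.2, 4.4]
opening: 0.524
```

Call:
{"op": "play_rows", "data": {
  "series": [
    {"tx":0,"ty":0,"tz":-0.00063,"turn":0},
    {"tx":0,"ty":0,"tz":0,"turn":0}
  ]
}}

```text
time_s: 7.8
position: [0.5309, -0.069, 0.1227]
tcp_rot: [[0.799, -0.602, 0.001], [-0.602, -0.799, -0.0], [0.001, -0.0, -1.0]]
force: [-2.8, -0.2, 7.9]
opening: 0.528
```

Call:
{"op": "play_rows", "data": {
  "series": [
    {"tx":0,"ty":0,"tz":0,"turn":0.042},
    {"tx":0,"ty":0,"tz":0,"turn":0.042},
    {"tx":0,"ty":0,"tz":0,"turn":0}
  ]
}}

```text
time_s: 8.1
position: [0.5313, -0.069, 0.1227]
tcp_rot: [[0.849, -0.529, 0.002], [-0.529, -0.849, -0.0], [0.002, -0.001, -1.0]]
force: [-0.5, 0.6, 6.4]
opening: 0.531
```

```bash
python3 st.py
```

```text
8.1 P [ 0.5313 -0.069   0.1227] F [-0.5  0.6  6.4] M [0.12 0.1  0.04] yaw -31.93 op 0.531 t6 -0.12 J6 12.6
```

Call:
{"op": "play_rows", "data": {
  "series": [
    {"tx":0,"ty":0,"tz":0,"turn":0.042},
    {"tx":0,"ty":0,"tz":0,"turn":0.042},
    {"tx":0,"ty":0,"tz":0,"turn":0}
  ]
}}

```text
time_s: 8.4
position: [0.5316, -0.0688, 0.1224]
tcp_rot: [[0.891, -0.453, 0.002], [-0.453, -0.891, -0.0], [0.002, -0.001, -1.0]]
force: [0.4, 1.6, 2.9]
opening: 0.522
```

```bash
python3 st.py
```

```text
8.4 P [ 0.5316 -0.0688  0.1224] F [0.4 1.6 2.9] M [ 0.34 -0.18 -0.09] yaw -26.96 op 0.522 t6 -0.19 J6 7.6
```

Call:
{"op": "play_rows", "data": {
  "series": [
    {"tx":0,"ty":0,"tz":-0.0006,"turn":0.042},
    {"tx":0,"ty":0,"tz":0,"turn":0.042},
    {"tx":0,"ty":0,"tz":0,"turn":0}
  ]
}}

```text
time_s: 8.7
position: [0.5306, -0.069, 0.1211]
tcp_rot: [[0.928, -0.373, -0.001], [-0.373, -0.928, -0.0], [-0.0, 0.0, -1.0]]
force: [0.3, 0.6, -0.5]
opening: 0.528
```

```bash
python3 st.py
```

```text
8.7 P [ 0.5306 -0.069   0.1211] F [ 0.3  0.6 -0.5] M [-0.08 -0.09  0.03] yaw -21.92 op 0.528 t6 -0.16 J6 2.6
```

Call:
{"op": "play_rows", "data": {
  "series": [
    {"tx":0,"ty":0,"tz":0,"turn":0.042},
    {"tx":0,"ty":0,"tz":0,"turn":0.042},
    {"tx":0,"ty":0,"tz":0,"turn":0}
  ]
}}

```text
time_s: 9.0
position: [0.5305, -0.069, 0.121]
tcp_rot: [[0.957, -0.291, -0.001], [-0.291, -0.957, 0.0], [-0.001, 0.0, -1.0]]
force: [0.3, 0.1, -1.7]
opening: 0.521
```

```bash
python3 st.py
```

```text
9.0 P [ 0.5305 -0.069   0.121 ] F [ 0.3  0.1 -1.7] M [-0.02 -0.08 -0.01] yaw -16.93 op 0.521 t6 -0.16 J6 -2.4
```

It came off the dog at yaw of about -24°. I'll lower it to find the crown.

Call:
{"op": "play_rows", "data": {
  "series": [
    {"tx":0,"ty":0,"tz":-0.0009,"turn":0},
    {"tx":0,"ty":0,"tz":0,"turn":0}
  ]
}}

```text
time_s: 9.2
position: [0.5306, -0.0689, 0.1204]
tcp_rot: [[0.957, -0.291, -0.001], [-0.291, -0.957, 0.0], [-0.001, 0.0, -1.0]]
force: [0.8, 0.6, -1.0]
opening: 0.53
```

Call:
{"op": "play_rows", "data": {
  "series": [
    {"tx":0,"ty":0,"tz":-0.0009,"turn":0},
    {"tx":0,"ty":0,"tz":0,"turn":0}
  ]
}}

```text
time_s: 9.4
position: [0.5307, -0.0689, 0.1201]
tcp_rot: [[0.957, -0.29, -0.0], [-0.29, -0.957, 0.0], [-0.0, 0.0, -1.0]]
force: [0.6, 0.1, 0.1]
opening: 0.525
```

Call:
{"op": "play_rows", "data": {
  "series": [
    {"tx":0,"ty":0,"tz":-0.0009,"turn":0},
    {"tx":0,"ty":0,"tz":0,"turn":0}
  ]
}}

```text
time_s: 9.6
position: [0.5307, -0.0689, 0.1199]
tcp_rot: [[0.957, -0.29, 0.0], [-0.29, -0.957, -0.0], [0.0, 0.0, -1.0]]
force: [-1.6, -0.7, 4.6]
opening: 0.529
```

On the crown, at 42 mm. I'll keep turning anticlockwise.

Call:
{"op": "play_rows", "data": {
  "series": [
    {"tx":0,"ty":0,"tz":0,"turn":0.042},
    {"tx":0,"ty":0,"tz":0,"turn":0.042},
    {"tx":0,"ty":0,"tz":0,"turn":0}
  ]
}}

```text
time_s: 9.9
position: [0.5311, -0.0691, 0.1199]
tcp_rot: [[0.979, -0.205, 0.001], [-0.205, -0.979, -0.0], [0.001, 0.0, -1.0]]
force: [-1.3, 0.4, 4.2]
opening: 0.525
```

Call:
{"op": "play_rows", "data": {
  "series": [
    {"tx":0,"ty":0,"tz":0,"turn":0.042},
    {"tx":0,"ty":0,"tz":0,"turn":0.042},
    {"tx":0,"ty":0,"tz":0,"turn":0}
  ]
}}

```text
time_s: 10.2
position: [0.5313, -0.0691, 0.1199]
tcp_rot: [[0.993, -0.119, 0.002], [-0.119, -0.993, -0.0], [0.002, 0.0, -1.0]]
force: [-0.4, 0.2, 5.9]
opening: 0.527
```

```bash
python3 st.py
```

```text
10.2 P [ 0.5313 -0.0691  0.1199] F [-0.4  0.2  5.9] M [ 0.04 -0.07 -0.01] yaw -6.83 op 0.527 t6 -0.16 J6 -12.5
```

Call:
{"op": "play_rows", "data": {
  "series": [
    {"tx":0,"ty":0,"tz":0,"turn":0.042},
    {"tx":0,"ty":0,"tz":0,"turn":0.042},
    {"tx":0,"ty":0,"tz":0,"turn":0}
  ]
}}

```text
time_s: 10.5
position: [0.5314, -0.0691, 0.1199]
tcp_rot: [[1.0, -0.031, 0.002], [-0.031, -1.0, -0.001], [0.002, 0.0, -1.0]]
force: [-0.4, 0.1, 5.3]
opening: 0.527
```

```bash
python3 st.py
```

```text
10.5 P [ 0.5314 -0.0691  0.1199] F [-0.4  0.1  5.3] M [ 0.02 -0.01  0.  ] yaw -1.79 op 0.527 t6 -0.13 J6 -17.6
```

Call:
{"op": "play_rows", "data": {
  "series": [
    {"tx":0,"ty":0,"tz":0,"turn":0.042},
    {"tx":0,"ty":0,"tz":0,"turn":0.042},
    {"tx":0,"ty":0,"tz":0,"turn":0}
  ]
}}

```text
time_s: 10.8
position: [0.5315, -0.0692, 0.1199]
tcp_rot: [[0.998, 0.057, 0.002], [0.057, -0.998, -0.001], [0.002, 0.001, -1.0]]
force: [0.9, 0.3, 6.7]
opening: 0.528
```

```bash
python3 st.py
```

```text
10.8 P [ 0.5315 -0.0692  0.1199] F [0.9 0.3 6.7] M [ 0.03 -0.09  0.03] yaw 3.25 op 0.528 t6 -0.13 J6 -22.6
```

Call:
{"op": "play_rows", "data": {
  "series": [
    {"tx":0,"ty":0,"tz":0,"turn":0.042},
    {"tx":0,"ty":0,"tz":0,"turn":0.042},
    {"tx":0,"ty":0,"tz":0,"turn":0}
  ]
}}

```text
time_s: 11.1
position: [0.5314, -0.0691, 0.1198]
tcp_rot: [[0.99, 0.144, 0.002], [0.144, -0.99, -0.001], [0.002, 0.001, -1.0]]
force: [0.5, -0.2, 5.6]
opening: 0.527
```

```bash
python3 st.py
```

```text
11.1 P [ 0.5314 -0.0691  0.1198] F [ 0.5 -0.2  5.6] M [ 0.03 -0.09  0.02] yaw 8.29 op 0.527 t6 -0.13 J6 -27.7
```

Call:
{"op": "play_rows", "data": {
  "series": [
    {"tx":0,"ty":0,"tz":0,"turn":0.042},
    {"tx":0,"ty":0,"tz":0,"turn":0.042},
    {"tx":0,"ty":0,"tz":0,"turn":0}
  ]
}}

```text
time_s: 11.4
position: [0.5312, -0.0691, 0.1197]
tcp_rot: [[0.973, 0.23, 0.001], [0.23, -0.973, -0.001], [0.001, 0.001, -1.0]]
force: [-1.3, 0.5, 5.9]
opening: 0.53
```

```bash
python3 st.py
```

```text
11.4 P [ 0.5312 -0.0691  0.1197] F [-1.3  0.5  5.9] M [-0.14 -0.06  0.04] yaw 13.31 op 0.53 t6 -0.16 J6 -32.7
```

Call:
{"op": "play_rows", "data": {
  "series": [
    {"tx":0,"ty":0,"tz":0,"turn":0.042},
    {"tx":0,"ty":0,"tz":0,"turn":0.042},
    {"tx":0,"ty":0,"tz":0,"turn":0}
  ]
}}

```text
time_s: 11.7
position: [0.5313, -0.0693, 0.1194]
tcp_rot: [[0.949, 0.315, 0.001], [0.315, -0.949, -0.001], [0.001, 0.001, -1.0]]
force: [0.5, -0.9, 2.4]
opening: 0.525
```

```bash
python3 st.py
```

```text
11.7 P [ 0.5313 -0.0693  0.1194] F [ 0.5 -0.9  2.4] M [-0.3  -0.14 -0.01] yaw 18.34 op 0.525 t6 -0.17 J6 -37.7
```

Call:
{"op": "play_rows", "data": {
  "series": [
    {"tx":0,"ty":0,"tz":0,"turn":0.042},
    {"tx":0,"ty":0,"tz":0,"turn":0.02},
    {"tx":0,"ty":0,"tz":0,"turn":0}
  ]
}}

```text
time_s: 12.0
position: [0.5314, -0.0692, 0.1191]
tcp_rot: [[0.927, 0.376, 0.001], [0.376, -0.927, -0.0], [0.001, 0.001, -1.0]]
force: [1.6, -0.9, -1.0]
opening: 0.525
```

```bash
python3 st.py
```

```text
12.0 P [ 0.5314 -0.0692  0.1191] F [ 1.6 -0.9 -1. ] M [-0.34 -0.51 -0.01] yaw 22.07 op 0.525 t6 -0.09 J6 -41.4
```

The upward force has vanished at yaw 22°, so the gap is probably here. I'll lower gently without turning.

Call:
{"op": "play_rows", "data": {
  "series": [
    {"tx":0,"ty":0,"tz":-0.0012,"turn":0},
    {"tx":0,"ty":0,"tz":0,"turn":0}
  ]
}}

```text
time_s: 12.2
position: [0.5314, -0.069, 0.1182]
tcp_rot: [[0.926, 0.376, 0.002], [0.376, -0.926, -0.0], [0.001, 0.001, -1.0]]
force: [2.8, -0.5, -2.2]
opening: 0.522
```

```bash
python3 st.py
```

```text
12.2 P [ 0.5314 -0.069   0.1182] F [ 2.8 -0.5 -2.2] M [-0.19 -0.68  0.01] yaw 22.11 op 0.522 t6 0.01 J6 -41.5
```

Call:
{"op": "play_rows", "data": {
  "series": [
    {"tx":0,"ty":0,"tz":-0.0015,"turn":0},
    {"tx":0,"ty":0,"tz":-0.0015,"turn":0},
    {"tx":0,"ty":0,"tz":0,"turn":0}
  ]
}}

```text
time_s: 12.5
position: [0.5317, -0.0691, 0.1162]
tcp_rot: [[0.926, 0.377, 0.002], [0.377, -0.926, -0.001], [0.002, 0.002, -1.0]]
force: [4.2, -0.1, -0.1]
opening: 0.523
```

```bash
python3 st.py
```

```text
12.5 P [ 0.5317 -0.0691  0.1162] F [ 4.2 -0.1 -0.1] M [-0.17 -0.86  0.05] yaw 22.15 op 0.523 t6 0.07 J6 -41.5
```

Call:
{"op": "play_rows", "data": {
  "series": [
    {"tx":0.001,"ty":0,"tz":-0.0012,"turn":0},
    {"tx":0,"ty":0,"tz":-0.0012,"turn":0},
    {"tx":0,"ty":0,"tz":0,"turn":0}
  ]
}}

```text
time_s: 12.8
position: [0.5319, -0.0691, 0.114]
tcp_rot: [[0.926, 0.377, 0.001], [0.377, -0.926, -0.0], [0.001, 0.001, -1.0]]
force: [4.1, -0.6, 1.8]
opening: 0.528
```

```bash
python3 st.py
```

```text
12.8 P [ 0.5319 -0.0691  0.114 ] F [ 4.1 -0.6  1.8] M [-0.36 -0.76  0.1 ] yaw 22.15 op 0.528 t6 0.06 J6 -41.5
```

Call:
{"op": "play_rows", "data": {
  "series": [
    {"tx":0.0008,"ty":0,"tz":-0.0012,"turn":0.02},
    {"tx":0,"ty":0,"tz":-0.0006,"turn":0},
    {"tx":0,"ty":0,"tz":0,"turn":0}
  ]
}}

```text
time_s: 13.1
position: [0.5318, -0.0689, 0.1122]
tcp_rot: [[0.918, 0.396, -0.001], [0.396, -0.918, 0.0], [-0.001, -0.001, -1.0]]
force: [1.9, -2.3, -0.4]
opening: 0.527
```

```bash
python3 st.py
```

```text
13.1 P [ 0.5318 -0.0689  0.1122] F [ 1.9 -2.3 -0.4] M [-0.35 -0.59 -0.01] yaw 23.35 op 0.527 t6 -0.01 J6 -42.7
```

Call:
{"op": "play_rows", "data": {
  "series": [
    {"tx":0,"ty":-0.0005,"tz":-0.0009,"turn":0},
    {"tx":0,"ty":0,"tz":0,"turn":0}
  ]
}}

```text
time_s: 13.3
position: [0.5316, -0.0691, 0.1115]
tcp_rot: [[0.918, 0.396, -0.001], [0.396, -0.918, 0.001], [-0.001, -0.001, -1.0]]
force: [1.6, -1.6, -1.5]
opening: 0.529
```

```bash
python3 st.py
```

```text
13.3 P [ 0.5316 -0.0691  0.1115] F [ 1.6 -1.6 -1.5] M [-0.25 -0.51 -0.01] yaw 23.35 op 0.529 t6 -0.0 J6 -42.7
```

Call:
{"op": "play_rows", "data": {
  "series": [
    {"tx":0,"ty":0,"tz":-0.0009,"turn":0},
    {"tx":0,"ty":0,"tz":0,"turn":0}
  ]
}}

```text
time_s: 13.5
position: [0.5317, -0.0691, 0.1111]
tcp_rot: [[0.918, 0.396, -0.001], [0.396, -0.918, 0.0], [-0.001, -0.001, -1.0]]
force: [1.0, -1.9, 0.5]
opening: 0.523
```

```bash
python3 st.py
```

```text
13.5 P [ 0.5317 -0.0691  0.1111] F [ 1.  -1.9  0.5] M [-0.16 -0.35 -0.01] yaw 23.35 op 0.523 t6 0.0 J6 -42.7
```

Dropped in: underside about 33.3 mm, with light floor contact. Now clockwise, sinking 0.45 mm per 5°.

Call:
{"op": "play_rows", "data": {
  "series": [
    {"tx":0,"ty":0,"tz":-0.0003,"turn":-0.042},
    {"tx":0,"ty":0,"tz":-0.0003,"turn":-0.042},
    {"tx":0,"ty":0,"tz":0,"turn":0}
  ]
}}

```text
time_s: 13.8
position: [0.5317, -0.069, 0.1107]
tcp_rot: [[0.949, 0.314, -0.001], [0.314, -0.949, 0.001], [-0.001, -0.001, -1.0]]
force: [0.5, -0.4, 1.9]
opening: 0.527
```

```bash
python3 st.py
```

```text
13.8 P [ 0.5317 -0.069   0.1107] F [ 0.5 -0.4  1.9] M [ 0.01 -0.37  0.07] yaw 18.32 op 0.527 t6 0.16 J6 -37.7
```

Call:
{"op": "play_rows", "data": {
  "series": [
    {"tx":0,"ty":0,"tz":-0.0003,"turn":-0.042},
    {"tx":0,"ty":0,"tz":-0.0003,"turn":-0.042},
    {"tx":0,"ty":0,"tz":0,"turn":0}
  ]
}}

```text
time_s: 14.1
position: [0.5316, -0.069, 0.1102]
tcp_rot: [[0.973, 0.231, -0.001], [0.231, -0.973, 0.001], [-0.001, -0.001, -1.0]]
force: [0.5, 0.5, 2.3]
opening: 0.531
```

```bash
python3 st.py
```

```text
14.1 P [ 0.5316 -0.069   0.1102] F [0.5 0.5 2.3] M [ 0.04 -0.27  0.02] yaw 13.33 op 0.531 t6 0.16 J6 -32.7
```

Call:
{"op": "play_rows", "data": {
  "series": [
    {"tx":0,"ty":0,"tz":-0.0003,"turn":-0.042},
    {"tx":0,"ty":0,"tz":-0.0003,"turn":-0.042},
    {"tx":0,"ty":0,"tz":0,"turn":0}
  ]
}}

```text
time_s: 14.4
position: [0.5315, -0.069, 0.1097]
tcp_rot: [[0.989, 0.145, -0.002], [0.145, -0.989, 0.001], [-0.001, -0.001, -1.0]]
force: [0.4, 1.3, 2.8]
opening: 0.524
```

```bash
python3 st.py
```

```text
14.4 P [ 0.5315 -0.069   0.1097] F [0.4 1.3 2.8] M [ 0.05 -0.11  0.  ] yaw 8.32 op 0.524 t6 0.16 J6 -27.7
```

Call:
{"op": "play_rows", "data": {
  "series": [
    {"tx":0,"ty":0,"tz":-0.0003,"turn":-0.042},
    {"tx":0,"ty":0,"tz":-0.0003,"turn":-0.042},
    {"tx":0,"ty":0,"tz":0,"turn":0}
  ]
}}

```text
time_s: 14.7
position: [0.5315, -0.069, 0.1092]
tcp_rot: [[0.998, 0.058, -0.002], [0.058, -0.998, 0.001], [-0.002, -0.001, -1.0]]
force: [-0.3, 1.6, 3.5]
opening: 0.521
```

```bash
python3 st.py
```

```text
14.7 P [ 0.5315 -0.069   0.1092] F [-0.3  1.6  3.5] M [ 0.04 -0.06  0.01] yaw 3.3 op 0.521 t6 0.16 J6 -22.7
```

Good: it follows the thread and the forces are small.

Call:
{"op": "play_rows", "data": {
  "series": [
    {"tx":0,"ty":0,"tz":-0.0002,"turn":-0.042},
    {"tx":0,"ty":0,"tz":-0.0003,"turn":-0.042},
    {"tx":0,"ty":0,"tz":0,"turn":0}
  ]
}}

```text
time_s: 15.0
position: [0.5316, -0.0691, 0.1087]
tcp_rot: [[1.0, -0.03, -0.001], [-0.03, -1.0, 0.0], [-0.001, -0.0, -1.0]]
force: [0.1, 0.8, 2.2]
opening: 0.525
```

```bash
python3 st.py
```

```text
15.0 P [ 0.5316 -0.0691  0.1087] F [0.1 0.8 2.2] M [ 0.06 -0.02 -0.02] yaw -1.73 op 0.525 t6 0.16 J6 -17.6
```

Call:
{"op": "play_rows", "data": {
  "series": [
    {"tx":0,"ty":0,"tz":-0.0002,"turn":-0.042},
    {"tx":0,"ty":0,"tz":-0.0003,"turn":-0.042},
    {"tx":0,"ty":0,"tz":0,"turn":0}
  ]
}}

```text
time_s: 15.3
position: [0.5318, -0.0692, 0.1082]
tcp_rot: [[0.993, -0.118, -0.001], [-0.118, -0.993, 0.0], [-0.001, -0.0, -1.0]]
force: [-1.2, -0.2, 2.0]
opening: 0.525
```

```bash
python3 st.py
```

```text
15.3 P [ 0.5318 -0.0692  0.1082] F [-1.2 -0.2  2. ] M [ 0.06 -0.03  0.03] yaw -6.76 op 0.525 t6 0.16 J6 -12.6
```

Call:
{"op": "play_rows", "data": {
  "series": [
    {"tx":0,"ty":0,"tz":-0.0002,"turn":-0.042},
    {"tx":0,"ty":0,"tz":-0.0003,"turn":-0.042},
    {"tx":0,"ty":0,"tz":0,"turn":0}
  ]
}}

```text
time_s: 15.6
position: [0.5319, -0.0693, 0.1078]
tcp_rot: [[0.979, -0.204, -0.001], [-0.204, -0.979, 0.0], [-0.001, -0.0, -1.0]]
force: [-0.8, 1.4, 1.3]
opening: 0.526
```

```bash
python3 st.py
```

```text
15.6 P [ 0.5319 -0.0693  0.1078] F [-0.8  1.4  1.3] M [ 0.03 -0.04 -0.04] yaw -11.79 op 0.526 t6 0.16 J6 -7.6
```

Call:
{"op": "play_rows", "data": {
  "series": [
    {"tx":0,"ty":0,"tz":-0.0003,"turn":-0.042},
    {"tx":0,"ty":0,"tz":-0.0003,"turn":-0.03},
    {"tx":0,"ty":0,"tz":0,"turn":0}
  ]
}}

```text
time_s: 15.9
position: [0.5321, -0.0693, 0.1075]
tcp_rot: [[0.961, -0.278, -0.0], [-0.278, -0.961, 0.0], [-0.0, 0.0, -1.0]]
force: [-1.1, 0.5, 1.4]
opening: 0.53
```

```bash
python3 st.py
```

```text
15.9 P [ 0.5321 -0.0693  0.1075] F [-1.1  0.5  1.4] M [-0.   -0.03  0.02] yaw -16.11 op 0.53 t6 0.11 J6 -3.2
```

Call:
{"op": "play_rows", "data": {
  "series": [
    {"tx":0,"ty":0,"tz":-0.0003,"turn":-0.033},
    {"tx":0,"ty":0,"tz":0,"turn":0}
  ]
}}

```text
time_s: 16.1
position: [0.5323, -0.0694, 0.1073]
tcp_rot: [[0.95, -0.311, 0.0], [-0.311, -0.95, -0.0], [0.0, 0.0, -1.0]]
force: [-0.5, -0.5, 1.5]
opening: 0.523
```

```bash
python3 st.py
```

```text
16.1 P [ 0.5323 -0.0694  0.1073] F [-0.5 -0.5  1.5] M [-0.03 -0.09 -0.05] yaw -18.11 op 0.523 t6 0.11 J6 -1.2
```

Call:
{"op": "play_rows", "data": {
  "series": [
    {"tx":0,"ty":0,"tz":-0.0003,"turn":-0.033},
    {"tx":0,"ty":0,"tz":0,"turn":0}
  ]
}}

```text
time_s: 16.3
position: [0.5323, -0.0695, 0.1072]
tcp_rot: [[0.939, -0.343, 0.0], [-0.343, -0.939, -0.0], [0.0, 0.0, -1.0]]
force: [-0.4, -0.3, 2.5]
opening: 0.528
```

```bash
python3 st.py
```

```text
16.3 P [ 0.5323 -0.0695  0.1072] F [-0.4 -0.3  2.5] M [-0.11 -0.05  0.01] yaw -20.09 op 0.528 t6 0.13 J6 0.7
```

Call:
{"op": "play_rows", "data": {
  "series": [
    {"tx":0,"ty":0,"tz":-0.0002,"turn":-0.033},
    {"tx":0,"ty":0,"tz":0,"turn":0}
  ]
}}

```text
time_s: 16.5
position: [0.532, -0.0695, 0.1069]
tcp_rot: [[0.927, -0.376, -0.001], [-0.376, -0.927, -0.0], [-0.0, 0.0, -1.0]]
force: [-0.9, -0.2, 3.0]
opening: 0.525
```

```bash
python3 st.py
```

```text
16.5 P [ 0.532  -0.0695  0.1069] F [-0.9 -0.2  3. ] M [-0.22  0.07  0.04] yaw -22.06 op 0.525 t6 0.14 J6 2.7
```

Call:
{"op": "play_rows", "data": {
  "series": [
    {"tx":0,"ty":0,"tz":-0.0002,"turn":-0.033},
    {"tx":0,"ty":0,"tz":0,"turn":0}
  ]
}}

```text
time_s: 16.7
position: [0.5316, -0.0695, 0.1066]
tcp_rot: [[0.913, -0.407, -0.001], [-0.407, -0.913, -0.0], [-0.001, 0.001, -1.0]]
force: [-1.6, -2.0, 2.8]
opening: 0.531
```

```bash
python3 st.py
```

```text
16.7 P [ 0.5316 -0.0695  0.1066] F [-1.6 -2.   2.8] M [-0.4   0.32  0.04] yaw -24.03 op 0.531 t6 0.18 J6 4.7
```

Call:
{"op": "play_rows", "data": {
  "series": [
    {"tx":0,"ty":0,"tz":-0.0002,"turn":-0.033},
    {"tx":0,"ty":0,"tz":0,"turn":0}
  ]
}}

```text
time_s: 16.9
position: [0.5315, -0.0695, 0.1066]
tcp_rot: [[0.899, -0.438, -0.002], [-0.438, -0.899, -0.0], [-0.001, 0.001, -1.0]]
force: [-3.1, -2.5, 4.6]
opening: 0.524
```

```bash
python3 st.py
```

```text
16.9 P [ 0.5315 -0.0695  0.1066] F [-3.1 -2.5  4.6] M [-0.41  0.46  0.31] yaw -25.96 op 0.524 t6 0.42 J6 6.6
```

Call:
{"op": "play_rows", "data": {
  "series": [
    {"tx":0,"ty":0,"tz":0.0003,"turn":-0.008},
    {"tx":0,"ty":0,"tz":0,"turn":0}
  ]
}}

```text
time_s: 17.1
position: [0.5315, -0.0694, 0.1067]
tcp_rot: [[0.895, -0.446, -0.002], [-0.446, -0.895, -0.0], [-0.002, 0.001, -1.0]]
force: [-5.3, -2.7, 3.0]
opening: 0.527
```

```bash
python3 st.py
```

```text
17.1 P [ 0.5315 -0.0694  0.1067] F [-5.3 -2.7  3. ] M [-0.64  0.62  0.42] yaw -26.5 op 0.527 t6 0.44 J6 7.2
```

The stop is reached. Torque rises steeply (0.04, 0.31, 0.42 N m) after about 50° clockwise, with the underside at 28.9 mm. I'll ease the side load and the torque, then release.

Call:
{"op": "play_rows", "data": {
  "series": [
    {"tx":-0.0008,"ty":-0.0004,"tz":0,"turn":0.012},
    {"tx":0,"ty":0,"tz":0,"turn":0}
  ]
}}

```text
time_s: 17.3
position: [0.5314, -0.0695, 0.1067]
tcp_rot: [[0.9, -0.436, -0.0], [-0.436, -0.9, 0.0], [-0.0, -0.0, -1.0]]
force: [-2.9, -2.4, 1.9]
opening: 0.523
```

```bash
python3 st.py
```

```text
17.3 P [ 0.5314 -0.0695  0.1067] F [-2.9 -2.4  1.9] M [-0.38  0.45  0.27] yaw -25.88 op 0.523 t6 0.25 J6 6.4
```

Call:
{"op": "play_rows", "data": {
  "series": [
    {"tx":0,"ty":0,"tz":0,"turn":0},
    {"tx":0,"ty":0,"tz":0,"turn":0},
    {"tx":0,"ty":0,"tz":0,"turn":0},
    {"tx":0,"ty":0,"tz":0,"turn":0},
    {"tx":0,"ty":0,"tz":0,"turn":0},
    {"tx":0,"ty":0,"tz":0,"turn":0}
  ],
  "gripper": 0.9
}}

```text
time_s: 17.9
position: [0.5317, -0.0696, 0.1068]
tcp_rot: [[0.899, -0.437, 0.0], [-0.437, -0.899, 0.0], [0.0, -0.0, -1.0]]
force: [-0.8, -0.5, -0.4]
opening: 0.884
```

```bash
python3 st.py
```

```text
17.9 P [ 0.5317 -0.0696  0.1068] F [-0.8 -0.5 -0.4] M [ 0.03 -0.11  0.04] yaw -25.92 op 0.884 t6 0.0 J6 6.5
```

Call:
{"op": "play_rows", "data": {
  "series": [
    {"tx":0,"ty":0,"tz":0.01,"turn":0},
    {"tx":0,"ty":0,"tz":0.02,"turn":0},
    {"tx":0,"ty":0,"tz":0.04,"turn":0},
    {"tx":0,"ty":0,"tz":0.05,"turn":0},
    {"tx":0,"ty":0,"tz":0.05,"turn":0},
    {"tx":-0.04,"ty":-0.04,"tz":0.02,"turn":0},
    {"tx":-0.04,"ty":-0.04,"tz":0.02,"turn":0},
    {"tx":0,"ty":-0.06,"tz":0,"turn":0},
    {"tx":0,"ty":-0.06,"tz":0,"turn":0},
    {"tx":0,"ty":-0.06,"tz":0,"turn":0}
  ]
}}

```text
time_s: 18.9
position: [0.4671, -0.2792, 0.2761]
tcp_rot: [[0.899, -0.437, 0.001], [-0.437, -0.899, -0.001], [0.002, 0.0, -1.0]]
force: [0.8, -0.6, -1.1]
opening: 0.897
```

```bash
python3 - <<'E'
from h import *
out=[]
for n in("top","side"):
    p=vision.capture(n); c=proj(p,[.5315,-.069,.04]).astype(int); k=8
    cr=cv2.resize(p["pixels"][c[1]-25:c[1]+25,c[0]-25:c[0]+25],None,fx=k,fy=k,interpolation=cv2.INTER_CUBIC); raw=cr.copy()
    for R,z,N,o in((.028,.029,36,0),(.023/np.cos(np.pi/6),.061,6,30-26.3)):
        a=(np.arange(N)*360/N+o)*np.pi/180
        q=np.array([(proj(p,[.5315+R*np.cos(t),-.069+R*np.sin(t),z])-[c[0]-25,c[1]-25])*k+k/2-.5 for t in a]).astype(np.int32)
        cv2.polylines(cr,[q],True,(0,0,255),1)
    out.append(np.hstack([raw,cr])[50:350])
cv2.imwrite("pics/end.png",np.vstack(out))
E
python3 st.py
```

```text
19.0 P [ 0.4682 -0.2842  0.276 ] F [ 0.6 -0.4  0.5] M [ 0.01 -0.07  0.04] yaw -26.24 op 0.898 t6 -0.21 J6 -16.6
```

View pics/end.png

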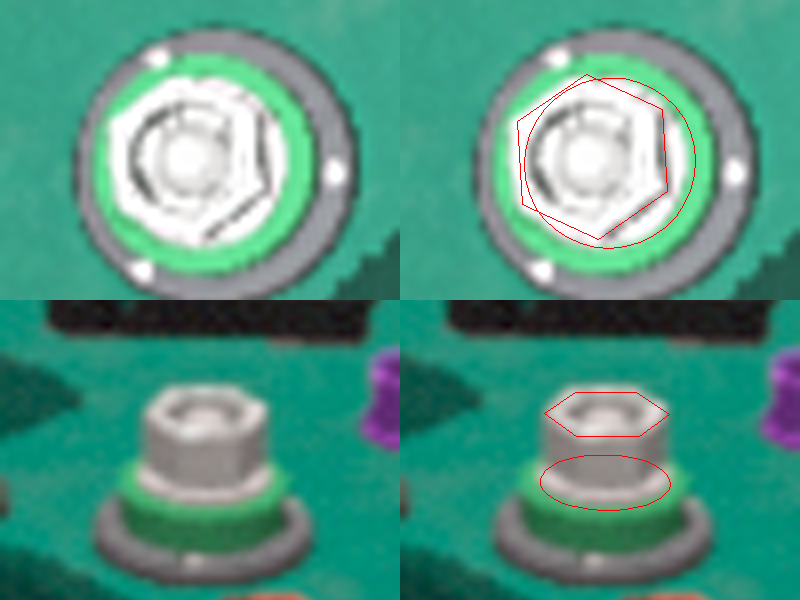

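The nut sits level, low on the roll, in both views: its hex top is at (190,158) in the top crop and matches the expected yaw. The gripper is well clear, so I'm handing in.

```bash
python3 -c "
from rig import bot
print(bot.hand_in())"
```

```text
the job is handed in; nothing more can be done
None
```

The flange nut is on the stud, turned clockwise to its stop and released; I handed the job in at about 19 s.

**What I did:** I gripped the steel nut by two opposite flats and left the red and purple look-alikes alone. It met the stud on the dogs, with its underside at about 45 mm. Turned anticlockwise, it slid onto the crown (about 42 mm) and dropped in to about 33.3 mm after roughly 60° in all. I then turned it clockwise about 50°, where it came up against a stiff stop with its underside at about 28.9 mm.

**Last checks:**
- **Forces:** readings at the end of each move stayed below about 9.5 N vertical and 6 N sideways.
- **Torque at the stop:** it briefly read 0.42 N m, above the 0.1 to 0.3 you gave as plenty. I eased it to about 0.27 N m before letting go.
- **Final pictures:** both views show the nut level and seated at the expected yaw, with the gripper well clear. My overlay was off by about a pixel in places, within the camera calibration.

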